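# Seat a beech disc on the drilling jig and flip its toggle clamp shut

## Robot

A 7-joint arm with a two-finger parallel gripper is mounted at the origin on the work surface. World frame = base frame: x ahead of the robot, y to its left, z up, the work surface at z = 0. Lengths are in mm, angles in rad, forces in N, time in s.
With the tool pointing down it reaches from about 425 to 1025 mm from the base axis. Payload 9.4 kg.
Tool frame: the origin (TCP) lies at the very end of the fingers, on their centre line; the grasp point (between the pads) lies 19 mm behind it; z points along the fingers, y is the direction in which the jaws open and shut (so a half turn about z gives the same grasp; the last joint's range is limited). The gripper opens to 93 mm and grips with 3 to 60 N. Pads are 15 mm wide; open, the fingers measure 128 mm over their backs; the gripper's body (75 mm by 188 mm) begins 65 mm behind the grasp point.
Start: joints at [1.107, 0.599, -0.003, 1.599, 0.002, 0.943, -0.08], TCP at [273.48, -671.441, 218.618] pointing down, gripper open.
Joint ranges: [-2.57, 2.57], [-0.35, 1.97], [-1.29, 1.29], [0.11, 2.56], [-1.05, 4.19], [0.11, 1.86], [-2.63, 2.63]. Speed limits (rad/s): [2.22, 2.22, 3.01, 3.01, 3.14, 3.14, 3.14].

## Interface

Orientations are given as a unit quaternion [x, y, z, w].
In Python, from station import sensors, get_image, camera_info, arm, find_in, outline_of, tip_of gives the robot as it stands.
- The arm moves only by the tool carry_out, never from a script. Its argument "steps" is a list of rows, each a list of 7 numbers: the shift along the tool's x, y, z in units of 0.4 m (1.0 is 0.4 m), then the turn, a rotation vector about the tool's x, y, z in units of 180 degrees (1.0 is 180 degrees), then the closure, from -1 (fully open) to 1 (shut). A call has 1 to 5 rows; each row is the pose to reach, as a shift and turn from the pose commanded when the call began, along the tool's axes at that moment, turning the shorter way round; what a row does not reach only later rows make up. A row lasts 1/12 s, in which the tool goes at most 41.7 mm and 7.16 degrees, less where a joint would pass 70% of its speed; a pose out of reach is approached as far as the arm can. A call with a number of a shift or a turn outside -1 to 1 is refused whole. A call with a gripper value outside its range is refused whole. The fingers move at their own pace and stop on an object; "newtons" is the grip in N (left out, the last holds). Time passes only in rows, so rows that repeat a pose let the fingers close. It gives the time, the measured TCP pose, the force and the opening at its end, in the units of the state.
- sensors.sense(): the state, without advancing time (a new reading comes with each control period).
- get_image(name): name is "scene" or "top"; returns the picture (420x560x3 uint8, red, green, blue); there is no depth.
- camera_info(name): a dict with "fovy" (degrees; the focal length in pixels is half the picture's height over the tangent of half this angle, whatever the lens; pixels are square), "cx", "cy" (the principal point, pixels), "R" (3x3) and "t" (3): a world point X has camera coordinates R X + t. Camera axes: x right, y down, z forward; pixel columns grow to the right and rows downward; lengths in mm; the calibration is good to about 2 mm. A picture is of the moment at which its call begins. camera_info takes no time and is no camera call.
- arm.finish_job(): hands the job in, once; it reports no verdict.
Trained networks look in the newest picture that a camera, given by its name, has taken for a name from the list of things; names that differ only in an ending like _2 or _b are one class to them, and where a whole thing is asked for, a point or a joint stands for the part that bears it (a point fixed in the world has none). Each returns a list of dicts, best first, with "confidence" (0 to 1); they miss things now and then, are a little off and sometimes report something else, mostly with a low value. They report only what shows in the picture. A call takes as long as a camera call. They do not tell look-alikes from the thing itself.
- find_in(camera, name): "centre" ([column, row] in pixels, amid what is visible of it).
- outline_of(camera, name): "region" (420x560 bool, what is visible of it) and "centre" ([column, row] in pixels, amid what is visible of it).
- tip_of(camera, name): "centre" ([column, row] in pixels: a listed point, or the origin of a listed thing).
The state is a dict: "clock": time; "q": joint angles; "qd": joint speeds; "joint_torque": joint torques, N m; "tool_pos": TCP position; "orientation": TCP orientation; "ft_force": force on the tool from outside, world axes, zero at the start; "wrist_torque": the same for the moment, N m; "finger_gap": opening from 0.0 (shut) to 1.0 (fully open).
Only numpy, scipy, OpenCV 4.12 (cv2) and the standard library are available. Lean on these libraries where they do the work, as an engineer would, in place of code of your own. Each camera call takes 0.05 s, during which the arm holds its last target. There are 200 camera calls.

## Task

On the dark jig plate, slide the pale wooden disc along the plate, without lifting it, until it sits snugly against both steel locating pins under the raised clamp arm. Then push the red clamp handle over its dead centre, towards the pins, so that it snaps shut and the rubber foot holds the disc down, still snug against both pins. Take your hands off, and leave the small aluminium disc, the screwdriver, the glue bottle, the jar and the wooden offcut where they are.

Things in the scene. Friction and masses are not known exactly. Their poses are not given: they have to be found in the camera images.
- jig: Fixed dark wooden plate 360 (x) by 220 (y) by 18 mm, flat on the bench; origin at the centre of its underside, z up; +x leads from the discs to the clamp, roughly to the robot's left (within 0.35 rad). Two steel pins, 12 mm across, 20 mm tall, stand at x = 25.5, y = +-25.5 mm. The toggle clamp stands on the y = 0 line: aluminium cheeks 46 mm high, 38 mm wide overall, x = 67 to 133 mm.
- nest_seat (a point): Point on the plate's top face (18 mm above the bench) above the plate's centre, with the plate's axes: where the centre of the wooden disc's underside lies when the disc touches both pins.
- disc: Pale beech disc lying flat, 60 mm across, 24 mm tall, about 55 g, with a black centre mark on its top; origin at the centre of its underside. Loose on the jig plate, 90 to 120 mm to the -x side of the seat and 40 to 60 mm to one side (+y or -y) of the centre line; it slides, it does not roll.
- spare: Small loose aluminium disc, 44 mm across, 16 mm tall, lying on the jig plate on the other side of the centre line; origin at the centre of its underside. To be left alone.
- clamp_arm: Hold-down arm, a steel bar 14 mm wide linked to the handle; origin on its hinge, 85 mm to the jig's +x of the seat, 40 mm above the plate. Its rubber foot, 18 mm across, is 85 mm from the hinge. Open, the arm stands 69 degrees up from level, all of it at least 25 mm to the +x of the seat; shut, the foot presses on the middle of the disc's top.
- clamp_handle (a joint): Handle angle (rad): 0 open (leaning 0.6 from upright to the jig's +x, away from the disc), 0.6 upright (dead centre), 1.2 shut (leaning over towards the disc; about 1.17 with the disc under the foot). A spring throws it back to 0 below 0.6 and snaps it on to the shut end above 0.6. Starts at 0. Moves under 5 to 8 N on the paddle; damped: push at 0.1 m/s or less.
- handle_paddle (a point): Centre of the red paddle on the handle's upper end: 44 mm wide (jig's y), 44 mm along the handle, 14 mm thick. It is 85 mm from the handle's hinge, which is 108 mm to the jig's +x of the seat and 35 mm above the plate; so the centre is 123 mm above the bench when open, 138 mm when upright. Below it runs a bare steel bar 14 mm wide, 8 mm thick.
- screwdriver: Screwdriver lying on the bench, a bystander.
- glue: White glue bottle, 56 mm across, 150 mm tall, standing; a bystander.
- screw_jar: Amber jar, 64 mm across, 70 mm tall, standing; a bystander.
- offcut: Wooden offcut 130 by 45 by 32 mm, a bystander.
Mind the look-alikes: they are no part of the job. What is shaped like the disc but orange or purple is not meant.

How it is judged:
By the outcome, as a careful person would: the job done as asked, in the order asked, and still so for the second after the job is handed in, with the robot touching nothing.
It also fails if it takes over 61 s, if anything falls off the work surface, if the arm or the gripper's body presses on something with over 40 N, if the wrist force passes 120 N, or if a joint passes its speed limit or range.

## Working session

There is one attempt and no reset: what is moved stays moved. The work goes in short steps, Python scripts to look and compute and a tool call to move; the robot and the scene stay as the last step left them, time stands still between calls to the robot, and variables do not carry over. Pictures are saved under pics/ and viewed, about 8 in all and at most 12, crops included, and the job is handed in when it is done.

Besides the shell and the picture viewer there is one more tool, called after ">>>" as a command line: name --pt "numbers of a row" for each row, then --argument value for the rest. carry_out: Moves the arm, as the interface text tells. Its arguments: {"type":"object","properties":{"steps":{"type":"array"},"newtons":{"type":"number"}},"required":["steps"]}

```bash
mkdir -p pics
cat > h.py <<'E'
import numpy as np, cv2
from station import sensors, get_image, camera_info, arm, find_in, outline_of, tip_of
from scipy.spatial.transform import Rotation as Ro
def proj(c,X):
    i=camera_info(c); f=210/np.tan(np.radians(i["fovy"])/2)
    p=np.array(i["R"])@np.array(X,float)+np.array(i["t"]); return np.array([i["cx"]+f*p[0]/p[2], i["cy"]+f*p[1]/p[2]])
def ray(c,px):
    i=camera_info(c); f=210/np.tan(np.radians(i["fovy"])/2); R=np.array(i["R"]);
    return -R.T@np.array(i["t"]), R.T@np.array([(px[0]-i["cx"])/f,(px[1]-i["cy"])/f,1])
def onz(c,px,z):
    o,d=ray(c,px); return o+d*(z-o[2])/d[2]
def save(c,n):
    im=get_image(c); cv2.imwrite(f"pics/{n}.png",im[:,:,::-1]); return im
E
python3 - <<'E'
from h import *
np.set_printoptions(precision=1,suppress=True)
ims=[]
for c in ("scene","top"):
    i=camera_info(c); print(c,i); ims.append(save(c,c+"0"))
    for n,z in (("jig",18),("disc",42),("spare",34),("handle_paddle",123),("clamp_arm",58),("nest_seat",18)):
        for r in find_in(c,n)[:3]: print(n,"find",np.array(r["centre"]),round(r["confidence"],2),onz(c,r["centre"],z))
        for r in tip_of(c,n)[:2]: print(n,"tip",np.array(r["centre"]),round(r["confidence"],2),onz(c,r["centre"],18 if n in("disc","spare") else z))
print(sensors.sense())
E
```

```text
scene {'fovy': 50.894265759934, 'cx': 278.3289496059539, 'cy': 211.4353441114599, 'R': array([[ 0.8,  0.6, -0. ],
       [ 0.4, -0.4, -0.8],
       [-0.5,  0.6, -0.6]]), 't': array([-395. ,  -80.9, 1325.2])}
jig find [281.  263.1] 0.86 [555.7 -32.7  18. ]
jig find [ 98.2 334.5] 0.19 [ 427.4 -409.6   18. ]
jig tip [280.  261.2] 0.95 [549.7 -29.1  18. ]
disc find [169.3 253.8] 0.81 [ 363.3 -190.8   42. ]
disc find [169.1 324.2] 0.77 [ 528.3 -319.4   42. ]
disc find [144.5 282.6] 0.69 [ 399.7 -282.3   42. ]
disc tip [231.8 279.3] 0.96 [ 509.5 -141.8   18. ]
disc tip [171.2 257.6] 0.86 [ 351.2 -180.3   18. ]
spare find [273.7 287.9] 0.72 [ 606.9 -116.2   34. ]
spare tip [272.2 290.2] 0.91 [ 597.8 -110.8   18. ]
handle_paddle find [307.7 190.8] 0.79 [513.5 115.8 123. ]
handle_paddle find [402.3 194.1] 0.66 [692.5 246.9 123. ]
handle_paddle find [371.  164.8] 0.34 [560.  328.7 123. ]
handle_paddle tip [312.8 184.6] 0.84 [505.1 147.2 123. ]
clamp_arm find [279.6 262.5] 0.58 [582.7 -69.1  58. ]
clamp_arm find [296.1 211.4] 0.47 [487.5 105.9  58. ]
clamp_arm tip [298.  228.8] 0.61 [536.9  51.
[... 1071 characters left out ...]
2.1] 0.65 [530.9  39.   58. ]
clamp_arm find [170.6 187.3] 0.43 [613.1 381.4  58. ]
clamp_arm tip [172.  189.9] 0.68 [604.8 376.9  58. ]
clamp_arm tip [275.4 219.3] 0.49 [508.7  56.4  58. ]
nest_seat find [296.6 212.9] 0.77 [533.6  -9.7  18. ]
nest_seat tip [302.7 209.3] 0.56 [544.8 -29.1  18. ]
{'clock': 1.3, 'q': array([ 1.1,  0.6, -0. ,  1.6,  0. ,  0.9, -0.1]), 'qd': array([-0.,  0.,  0.,  0.,  0.,  0.,  0.]), 'joint_torque': array([  0. , -76.5,   1.5, -25.3,  -0.1,   0. ,   0. ]), 'tool_pos': array([ 273.5, -671.4,  218.6]), 'orientation': array([ 1. ,  0.2, -0. ,  0. ]), 'ft_force': array([-0.6,  0.4,  0.7]), 'wrist_torque': array([ 0.1, -0. ,  0. ]), 'finger_gap': 1.0011302225674645}
```

View pics/scene0.png

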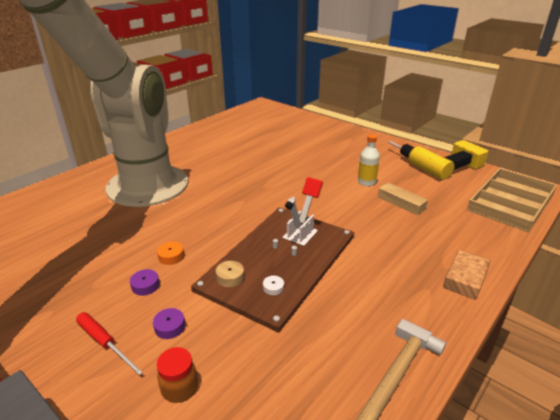

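View pics/top0.png

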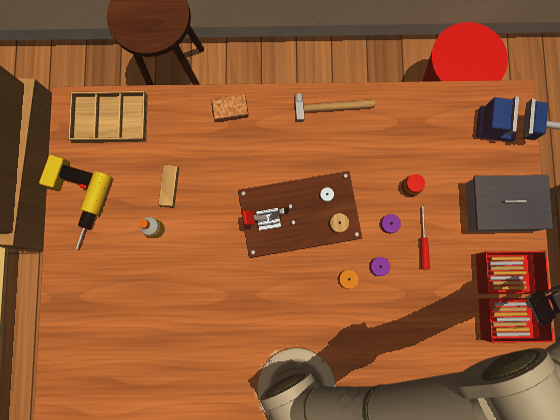

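Top view shows the jig around (300,214), pale disc (340,222), spare (327,194), clamp to the left with the paddle at (248,217). I'll refine with a metric fit and a zoom.

Run:
```python
from h import *
np.set_printoptions(precision=1,suppress=True)
for c,(a,b,w,h) in (("top",(235,165,135,100)),("scene",(190,170,170,155))):
    im=get_image(c)
    k=min(780//w,590//h); cv2.imwrite(f"pics/z{c}.png",cv2.resize(im[b:b+h,a:a+w,::-1],None,fx=k,fy=k,interpolation=cv2.INTER_CUBIC)); print(c,k)
    hsv=cv2.cvtColor(im,cv2.COLOR_RGB2HSV)
    m=np.zeros(im.shape[:2],np.uint8); m[b:b+h,a:a+w]=(hsv[b:b+h,a:a+w,2]<95)
    if c=="scene": pass
    r=outline_of(c,"jig")
    print([ (q["confidence"],q["region"].sum()) for q in r])
    for name,mm in (("net",r[0]["region"].astype(np.uint8)),("col",m)):
        cs,_=cv2.findContours(mm,cv2.RETR_EXTERNAL,cv2.CHAIN_APPROX_NONE); ct=max(cs,key=cv2.contourArea)
        P=np.array([onz(c,p[0],18)[:2] for p in cv2.convexHull(ct)],np.float32)
        print(c,name,cv2.minAreaRect(P))
    r=outline_of(c,"disc")
    for q in r: 
        cs,_=cv2.findContours(q["region"].astype(np.uint8),0,1)
        if cs: print("disc",np.array(q["centre"]),q["confidence"],q["region"].sum())
```

```text
top 5
[(0.87, np.int64(7307))]
top net ((532.2752075195312, -17.775070190429688), (224.05752563476562, 360.3526306152344), 8.581759452819824)
top col ((559.968994140625, -40.17198181152344), (49.805076599121094, 303.2474060058594), 15.180181503295898)
disc [380.9 264.6] 0.81 282
disc [391.7 220.9] 0.73 293
disc [348.  277.1] 0.59 318
disc [340.1 217.8] 0.52 305
disc [426.1 253.1] 0.37 301
scene 3
[(0.61, np.int64(10309))]
scene net ((524.2477416992188, 68.97000122070312), (232.67042541503906, 560.89111328125), 10.01292896270752)
scene col ((561.18701171875, -200.71339416503906), (194.63877868652344, 9.247814178466797), 8.975772857666016)
disc [171.  323.6] 0.78 731
disc [227.1 274.2] 0.76 600
disc [144.1 280.7] 0.72 639
disc [169.  252.1] 0.62 521
disc [371.5 162.9] 0.36 794
disc [296.  210.2] 0.29 251
```

View pics/ztop.png

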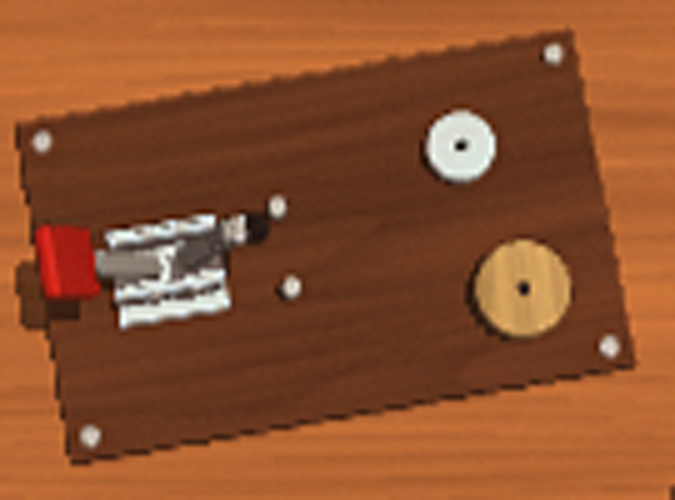

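View pics/zscene.png

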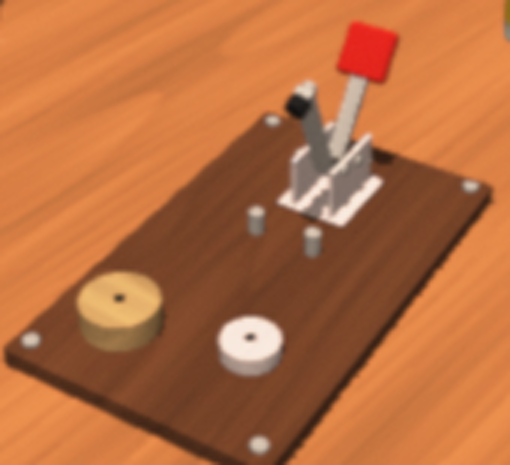

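Crops show the pins at about (278,206) and (291,287) in the top crop, disc mark (524,289), spare (461,146). The disc is on the robot's side of the centre line.

Run:
```python
from h import *
np.set_printoptions(precision=1,suppress=True)
def T(u,z): return onz("top",[235+(u[0]+.5)/5-.5,165+(u[1]+.5)/5-.5],z)[:2]
def S(u,z): return onz("scene",[190+(u[0]+.5)/3-.5,170+(u[1]+.5)/3-.5],z)[:2]
for F,b,pins,d,s in ((T,[(42,141),(553,53),(90,435),(610,346)],[(278,206),(291,287)],(524,289),(461,146)),
    (S,[(471,187),(259,445),(273,121),(31,340)],[(312,233),(256,211)],(119,298),(250,338))):
    B=np.array([F(u,19) for u in b]); P=np.array([F(u,38) for u in pins])
    ex=B[0]-B[1]+B[2]-B[3]; yaw=np.arctan2(ex[1],ex[0]); e=np.array([np.cos(yaw),np.sin(yaw)]); n=np.array([-e[1],e[0]])
    print("bolt centre",B.mean(0),"yaw",np.degrees(yaw), "pins",P,"pindist",np.linalg.norm(P[0]-P[1]),"seat from pins",P.mean(0)-25.5*e)
    D=F(d,42);Sp=F(s,34);c=P.mean(0)-25.5*e
    print("disc",D,"jig",(D-c)@e,(D-c)@n,"spare",Sp,(Sp-c)@e,(Sp-c)@n)
```

```text
bolt centre [532.7 -18.5] yaw 99.12585886510554 pins [[553.4  10.3]
 [502.2   2.9]] pindist 51.69896427144106 seat from pins [531.8 -18.6]
disc [ 498.7 -141.7] jig -116.27838552545964 52.26195831581365 spare [ 590.8 -105.2] -94.89531994884635 -44.43522349190001
bolt centre [535.4 -16.7] yaw 98.88668629974637 pins [[557.3  10.2]
 [506.7   3.5]] pindist 51.05770453095084 seat from pins [536.  -18.3]
disc [ 502.4 -140.1] jig -115.17077516121601 51.92608349429086 spare [ 594.9 -104.7] -94.43052195901008 -44.89881313576329
```

```bash
cat >> h.py <<'E'
SEAT=np.array([533.5,-18.]); YAW=np.radians(99.0)
def w(j): 
    c,s=np.cos(YAW),np.sin(YAW); return SEAT+np.array([c*j[0]-s*j[1],s*j[0]+c*j[1]])
def jg(p):
    c,s=np.cos(YAW),np.sin(YAW); d=np.array(p[:2])-SEAT; return np.array([c*d[0]+s*d[1],-s*d[0]+c*d[1]])
def row(j,z,yaw_deg=None):
    """TCP at jig xy, world z; tool x (mod 180) along jig yaw -> shift/turn in units"""
    s=sensors.sense(); R=Ro.from_quat(s["orientation"]); p=np.append(w(j),z)
    sh=R.inv().apply(p-s["tool_pos"])/400
    out=None
    if yaw_deg is not None:
        for k in (0,180):
            a=YAW+np.radians(yaw_deg+k); X=np.array([np.cos(a),np.sin(a),0]); Z=np.array([0,0,-1.])
            G=Ro.from_matrix(np.c_[X,np.cross(Z,X),Z]); v=(R.inv()*G).as_rotvec()/np.pi
            if out is None or np.linalg.norm(v)<np.linalg.norm(out): out=v
    print("shift",np.round(sh,4),"turn",None if out is None else np.round(out,4))
def st():
    s=sensors.sense(); R=Ro.from_quat(s["orientation"]).as_matrix()
    print("t",round(s["clock"],2),"tcp",s["tool_pos"].round(1),"jig",jg(s["tool_pos"]).round(1),"xdir_jig",round(np.degrees(np.arctan2(R[1,0],R[0,0])-YAW),1),"tilt",R[:,2].round(3),"F",s["ft_force"].round(1),"gap",round(s["finger_gap"]*93,1),"q7",round(s["q"][6],2))
E
python3 -c "
from h import *
st(); u=np.array([.911,-.412]); d=np.array([-115.5,52])
row(d-80*u,150,-24); print(w(d-80*u))"
```

```text
t 1.6 tcp [ 273.5 -671.5  218.6] jig [-604.7  359. ] xdir_jig -76.8 tilt [-0. -0. -1.] F [-0.5 -0.4  0. ] gap 93.2 q7 -0.08
shift [ 0.9042 -0.8575  0.1715] turn [-0.      0.     -0.2935]
[ 479.05512311 -217.35140175]
```

>>> carry_out --pt "0.904 -0.858 0.17 0 0 -0.293 0.35" --pt "0.904 -0.858 0.17 0 0 -0.293 0.35" --pt "0.904 -0.858 0.17 0 0 -0.293 0.35" --pt "0.904 -0.858 0.17 0 0 -0.293 0.35" --pt "0.904 -0.858 0.17 0 0 -0.293 0.35" --newtons 20

```text
clock: 2.02
tool_pos: [359.0, -481.7, 190.5]
orientation: [0.873, 0.487, 0.0, 0.0]
ft_force: [0.8, -0.8, -0.1]
finger_gap: 0.69
```

```bash
python3 -c "
from h import *
st(); u=np.array([.911,-.412]); d=np.array([-115.5,52])
row(d-80*u,150,-24)"
```

```text
t 2.02 tcp [ 359.  -481.7  190.5] jig [-430.7  244.9] xdir_jig -40.7 tilt [ 0.    -0.001 -1.   ] F [ 0.8 -0.8 -0.1] gap 64.2 q7 0.15
shift [ 0.7199 -0.0918  0.1011] turn [ 0.0002  0.0001 -0.0927]
```

>>> carry_out --pt "0.72 -0.092 0.1 0 0 -0.093 0.35" --pt "0.72 -0.092 0.1 0 0 -0.093 0.35" --pt "0.72 -0.092 0.1 0 0 -0.093 0.35" --pt "0.72 -0.092 0.1 0 0 -0.093 0.35" --pt "0.72 -0.092 0.1 0 0 -0.093 0.35"

```text
clock: 2.43
tool_pos: [445.4, -294.4, 162.0]
orientation: [0.795, 0.607, 0.0, 0.0]
ft_force: [0.7, 1.0, 0.4]
finger_gap: 0.349
```

```bash
python3 -c "
from h import *
st(); u=np.array([.911,-.412]); d=np.array([-115.5,52])
row(d-80*u,150,-24)"
```

```text
t 2.43 tcp [ 445.4 -294.4  162. ] jig [-259.3  130.3] xdir_jig -24.3 tilt [ 0.001 -0.    -1.   ] F [0.7 1.  0.4] gap 32.4 q7 0.0
shift [0.2081 0.0302 0.0301] turn [ 0.0002  0.     -0.0017]
```

>>> carry_out --pt "0.208 0.03 0.03 0 0 -0.001 0.35" --pt "0.208 0.03 0.03 0 0 -0.001 0.35" --pt "0.208 0.03 0.12 0 0 -0.001 0.35" --pt "0.208 0.03 0.21 0 0 -0.001 0.35" --pt "0.208 0.03 0.25 0 0 -0.001 0.35"

```text
clock: 2.85
tool_pos: [478.1, -217.3, 59.4]
orientation: [0.793, 0.609, -0.0, -0.001]
ft_force: [-0.3, -0.7, 0.1]
finger_gap: 0.324
```

```bash
python3 -c "
from h import *
st(); u=np.array([.911,-.412]); d=np.array([-115.5,52])
row(d-80*u,23,-24)
c=onz('top',tip_of('top','disc')[0]['centre'],18)
save('scene','s2');save('top','t2')
a=cv2.imread('pics/s2.png')[170:350,130:360];b=cv2.imread('pics/t2.png')[150:290,240:430]
a=cv2.resize(a,(575,450));b=cv2.resize(b,None,fx=3,fy=3);cv2.imwrite('pics/s2z.png',a);cv2.imwrite('pics/t2z.png',b)"
```

```text
t 2.85 tcp [ 478.1 -217.3   59.4] jig [-188.1   85.9] xdir_jig -24.0 tilt [-0.002  0.001 -1.   ] F [-0.3 -0.7  0.1] gap 30.1 q7 -0.23
shift [0.0004 0.0026 0.0909] turn [-0.0006 -0.0002  0.0002]
```

View pics/s2z.png

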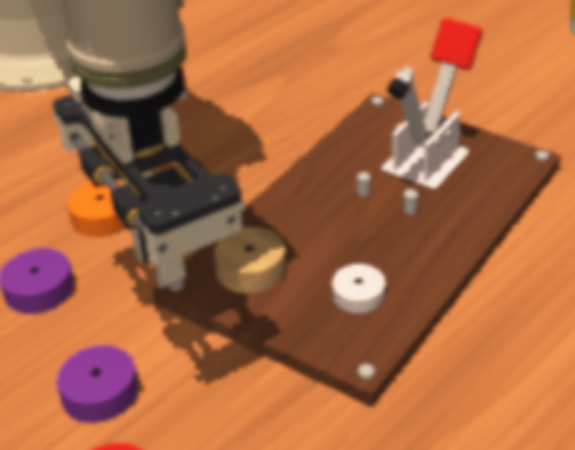

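The fingers straddle the line behind the pale disc, clear of everything. Descend and begin the push.

>>> carry_out --pt "0.0 0.003 0.09 0 0 0 0.35" --pt "0.02 0.003 0.09 0 0 0 0.35" --pt "0.05 0.003 0.09 0 0 0 0.35" --pt "0.075 0.003 0.09 0 0 0 0.35" --pt "0.1 0.003 0.09 0 0 0 0.35"

```text
clock: 3.42
tool_pos: [490.9, -179.8, 27.7]
orientation: [0.794, 0.608, 0.001, 0.001]
ft_force: [0.1, 0.1, 0.0]
finger_gap: 0.327
```

>>> carry_out --pt "0.02 0 0 0 0 0 0.35" --pt "0.04 0 0 0 0 0 0.35" --pt "0.06 0 0 0 0 0 0.35" --pt "0.08 0 0 0 0 0 0.35" --pt "0.1 0 0 0 0 0 0.35"

```text
clock: 3.83
tool_pos: [500.7, -141.3, 26.3]
orientation: [0.794, 0.608, 0.0, 0.0]
ft_force: [-0.6, -1.6, 1.0]
finger_gap: 0.324
```

```bash
python3 -c "
from h import *
st(); u=np.array([.911,-.412])
row(-33.5*u,23,-24)
for q in tip_of('top','disc')[:5]: print(jg(onz('top',q['centre'],18)).round(1),q['confidence'])
for q in tip_of('scene','disc')[:5]: print(jg(onz('scene',q['centre'],18)).round(1),q['confidence'])
"
```

```text
t 3.83 tcp [ 500.7 -141.3   26.3] jig [-116.7   51.7] xdir_jig -24.1 tilt [ 0. -0. -1.] F [-0.6 -1.6  1. ] gap 30.2 q7 -0.36
shift [ 0.2353 -0.0015  0.0081] turn [ 0.0001  0.     -0.0007]
[-115.7  227.2] 0.73
[-225.   207.6] 0.61
[-117.5   48.2] 0.56
[-119.4   58. ] 0.94
[-287.7   65.4] 0.79
[-230.7  189.5] 0.77
[-128.1  212.5] 0.67
```

>>> carry_out --pt "0.02 0 0.002 0 0 0 0.35" --pt "0.04 0 0.004 0 0 0 0.35" --pt "0.06 0 0.005 0 0 0 0.35" --pt "0.08 0 0.005 0 0 0 0.35" --pt "0.1 0 0.005 0 0 0 0.35"

```text
clock: 4.35
tool_pos: [511.0, -102.3, 23.9]
orientation: [0.794, 0.608, -0.0, -0.0]
ft_force: [0.4, 1.0, 0.1]
finger_gap: 0.324
```

```bash
python3 -c "
from h import *
st(); u=np.array([.911,-.412])
row(-33.5*u,23,-24)
save('scene','s3');save('top','t3')
for c in('top','scene'):
  for q in tip_of(c,'disc')[:5]: print(c,jg(onz(c,q['centre'],18)).round(1),q['confidence'])
a=cv2.imread('pics/s3.png')[170:350,130:360];b=cv2.imread('pics/t3.png')[150:270,240:400]
a=cv2.resize(a,(400,313));b=cv2.resize(b,(400,300));cv2.imwrite('pics/z3.png',np.vstack([b,a])[:600])"
```

```text
t 4.35 tcp [ 511.  -102.3   23.9] jig [-79.7  35.4] xdir_jig -24.1 tilt [-0.  0. -1.] F [0.4 1.  0.1] gap 30.1 q7 -0.42
shift [ 0.1343 -0.001   0.0022] turn [-0.0001 -0.     -0.0005]
top [-50.4  10.3] 0.62
scene [-132.8  207.2] 0.98
scene [-223.5  186. ] 0.77
scene [-288.7   61.4] 0.74
```

View pics/z3.png

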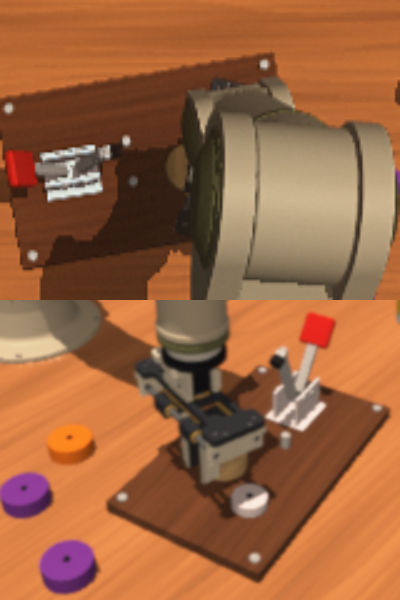

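The disc rides ahead of the fingers, and the spare is untouched. Continue, then creep to the pins.

>>> carry_out --pt "0.02 0 0.002 0 0 0 0.35" --pt "0.04 0 0.002 0 0 0 0.35" --pt "0.06 0 0.002 0 0 0 0.35" --pt "0.08 0 0.002 0 0 0 0.35" --pt "0.1 0 0.002 0 0 0 0.35"

```text
clock: 4.97
tool_pos: [521.5, -63.6, 23.2]
orientation: [0.794, 0.608, 0.0, -0.0]
ft_force: [0.1, 0.5, -0.3]
finger_gap: 0.326
```

>>> carry_out --pt "0.005 0 0 0 0 0 0.35" --pt "0.01 0 0 0 0 0 0.35" --pt "0.015 0 0 0 0 0 0.35" --pt "0.02 0 0 0 0 0 0.35" --pt "0.023 0 0 0 0 0 0.35"

```text
clock: 5.38
tool_pos: [523.7, -55.9, 23.2]
orientation: [0.794, 0.608, -0.0, 0.0]
ft_force: [0.3, -0.1, -0.5]
finger_gap: 0.326
```

```bash
python3 -c "
from h import *
st(); u=np.array([.911,-.412])
row(-33.5*u,23,-24)"
```

```text
t 5.38 tcp [523.7 -55.9  23.2] jig [-35.9  15.6] xdir_jig -24.1 tilt [-0. -0. -1.] F [ 0.3 -0.1 -0.5] gap 30.3 q7 -0.48
shift [ 0.0141 -0.0012  0.0006] turn [-0.      0.     -0.0007]
```

Still ~5.6 mm to the nominal contact; creep until the force shows.

>>> carry_out --pt "0.003 0 0 0 0 0 0.35" --pt "0.006 0 0 0 0 0 0.35" --pt "0.009 0 0 0 0 0 0.35" --pt "0.011 0 0 0 0 0 0.35" --pt "0.013 0 0 0 0 0 0.35"

```text
clock: 5.8
tool_pos: [525.0, -50.7, 23.2]
orientation: [0.794, 0.608, -0.0, -0.0]
ft_force: [-0.1, -0.6, -0.4]
finger_gap: 0.327
```

>>> carry_out --pt "0.001 0 0 0 0 0 0.35" --pt "0.002 0 0 0 0 0 0.35" --pt "0.003 0 0 0 0 0 0.35" --pt "0.004 0 0 0 0 0 0.35" --pt "0.005 0 0 0 0 0 0.35"

```text
clock: 6.22
tool_pos: [524.9, -50.1, 23.2]
orientation: [0.794, 0.607, -0.001, 0.0]
ft_force: [-1.2, -6.7, 1.4]
finger_gap: 0.323
```

>>> carry_out --pt "0.001 0 0 0 0 0 0.35" --pt "0.002 0 0 0 0 0 0.35" --pt "0.003 0 0 0 0 0 0.35" --pt "0.003 0 0 0 0 0 0.35"

```text
clock: 6.55
tool_pos: [524.8, -49.9, 23.2]
orientation: [0.795, 0.607, -0.001, 0.0]
ft_force: [-3.1, -9.3, 2.0]
finger_gap: 0.323
```

```bash
python3 -c "
from h import *
st()
im=save('scene','s4');save('top','t4')
for c in('top','scene'):
  for q in tip_of(c,'disc')[:4]: print(c,jg(onz(c,q['centre'],18)).round(1),q['confidence'])
a=cv2.imread('pics/s4.png')[190:300,210:340];b=cv2.imread('pics/t4.png')[180:250,240:340]
a=cv2.resize(a,(400,338));b=cv2.resize(b,(400,280));cv2.imwrite('pics/z4.png',np.hstack([cv2.copyMakeBorder(b,0,58,0,0,0),a]))"
```

```text
t 6.55 tcp [524.8 -49.9  23.2] jig [-30.2  13.6] xdir_jig -24.2 tilt [-0.002 -0.002 -1.   ] F [-3.1 -9.3  2. ] gap 30.0 q7 -0.49
top [-279.9   81.5] 0.77
top [-221.6  211.7] 0.54
top [-112.4  222.6] 0.47
scene [-230.   189.6] 0.9
scene [-120.3  205.9] 0.72
scene [-288.    56.8] 0.63
scene [5.8 7.8] 0.59
```

View pics/z4.png

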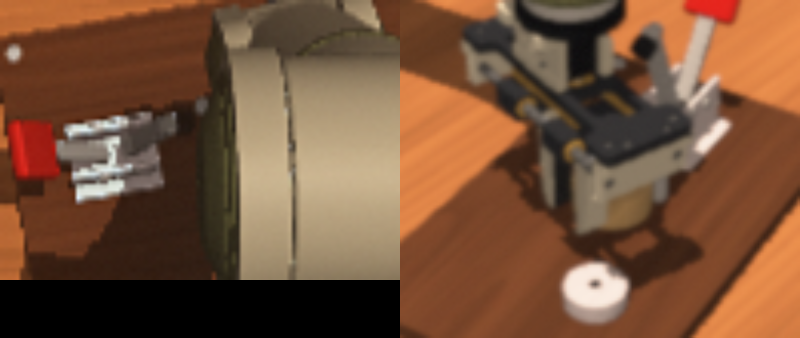

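Disc jammed against stops with ~10 N; back straight off, rise, and look.

>>> carry_out --pt "-0.01 0 0 0 0 0 0.35" --pt "-0.05 0 0 0 0 0 0.35" --pt "-0.14 0 0 0 0 0 0.35" --pt "-0.2 0 -0.05 0 0 0 0.35" --pt "-0.25 0 -0.15 0 0 0 0.35"

```text
clock: 7.17
tool_pos: [497.9, -144.0, 78.2]
orientation: [0.794, 0.608, -0.002, -0.002]
ft_force: [0.5, -1.0, -0.4]
finger_gap: 0.324
```

>>> carry_out --pt "-0.1 0 -0.1 0 0 0 1" --pt "-0.2 0 -0.2 0 0 0 1" --pt "-0.3 0 -0.28 0 0 0 1" --pt "-0.36 0 -0.35 0 0 0 1" --pt "-0.36 0 -0.35 0 0 0 1"

```text
clock: 7.58
tool_pos: [462.1, -283.9, 222.8]
orientation: [0.794, 0.608, 0.0, 0.001]
ft_force: [0.5, 0.1, 0.0]
finger_gap: 0.028
```

```bash
python3 -c "
from h import *
st()
save('scene','s5');save('top','t5')
for c in('top','scene'):
  for n in ('disc','spare'):
    for q in tip_of(c,n)[:5]:
      j=jg(onz(c,q['centre'],18)); 
      if abs(j[1])<110 and abs(j[0])<180: print(c,n,j.round(1),q['confidence'])
a=cv2.imread('pics/s5.png')[210:300,230:330];b=cv2.imread('pics/t5.png')[175:250,240:340]
a=cv2.resize(a,(400,360),interpolation=2);b=cv2.resize(b,(400,300),interpolation=2);cv2.imwrite('pics/z5.png',np.hstack([cv2.copyMakeBorder(b,0,60,0,0,0),a]))"
```

```text
t 7.58 tcp [ 462.1 -283.9  222.8] jig [-251.5  112.1] xdir_jig -24.2 tilt [ 0.002 -0.001 -1.   ] F [0.5 0.1 0. ] gap 2.6 q7 0.02
top disc [-1.9 -9.7] 0.6
top spare [-97.  -32.8] 0.47
scene disc [ 8.9 -0.9] 0.7
scene disc [-24.3 -13.2] 0.53
scene spare [-97.8 -46.8] 0.57
```

View pics/z5.png

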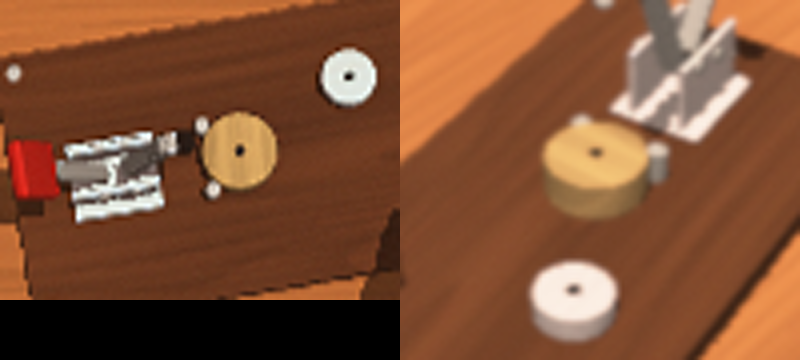

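```bash
python3 -c "
from h import *
np.set_printoptions(precision=1,suppress=True)
def blob(c,im,x,y,r,sgn):
    g=cv2.cvtColor(im,cv2.COLOR_BGR2GRAY).astype(float); X,Y=np.meshgrid(np.arange(x-r,x+r+1),np.arange(y-r,y+r+1)); p=sgn*g[y-r:y+r+1,x-r:x+r+1]; p=np.clip(p-np.median(p)-10,0,None); return (p*X).sum()/p.sum(),(p*Y).sum()/p.sum()
# top
for c,nm,pins,d in (('top','t5',[(290,206),(293,222)],(299,212)),('scene','s5',[(275,240),(294,249)],(279,248))):
    im=cv2.imread(f'pics/{nm}.png'); old=cv2.imread(f'pics/{c}0.png')
    P=[jg(onz(c,blob(c,old,*p,2,1),38)) for p in pins]; D=jg(onz(c,blob(c,im,*d,2,-1),42))
    print(c,P,D,[np.linalg.norm(D-p) for p in P],blob(c,im,*d,2,-1))
"
```

```text
top [array([ 25.4, -24. ]), array([24.8, 27.3])] [-0.1  1.3] [np.float64(35.8552959803687), np.float64(36.04633656634179)] (np.float64(299.47359735973595), np.float64(212.17821782178217))
scene [array([24.9, 22.7]), array([ 24.1, -28.3])] [ 1.  -1.6] [np.float64(34.078113140531244), np.float64(35.238835679053594)] (np.float64(278.53015873015875), np.float64(247.62539682539682))
```

The disc is ~36 mm from both pins (nominal 36.06) in the top view. Snug. Now over the clamp to the handle's far side.

```bash
python3 -c "
from h import *
row((200,0),215,0)"
```

```text
shift [ 1.1362 -0.2021  0.0127] turn [-0.0003 -0.0004 -0.1334]
```

>>> carry_out --pt "1.0 -0.178 0.012 0 0 -0.133 1" --pt "1.0 -0.178 0.012 0 0 -0.133 1" --pt "1.0 -0.178 0.012 0 0 -0.133 1" --pt "1.0 -0.178 0.012 0 0 -0.133 1" --pt "1.0 -0.178 0.012 0 0 -0.133 1"

```text
clock: 8.3
tool_pos: [480.0, -70.9, 216.8]
orientation: [0.648, 0.761, -0.0, -0.001]
ft_force: [1.0, -0.5, 0.1]
finger_gap: 0.002
```

```bash
python3 -c "
from h import *
st();row((200,0),215,0)"
```

```text
t 8.3 tcp [480.  -70.9 216.8] jig [-43.9  61.2] xdir_jig 0.2 tilt [-0.002  0.001 -1.   ] F [ 1.  -0.5  0.1] gap 0.2 q7 -0.05
shift [0.6094 0.1545 0.0051] turn [-0.0006 -0.0004  0.0009]
```

>>> carry_out --pt "0.609 0.154 0 0 0 0 1" --pt "0.609 0.154 0 0 0 0 1" --pt "0.609 0.154 0 0 0 0 1" --pt "0.609 0.154 0 0 0 0 1" --pt "0.609 0.154 0 0 0 0 1"

```text
clock: 8.72
tool_pos: [498.8, 136.6, 216.8]
orientation: [0.649, 0.76, -0.001, -0.001]
ft_force: [1.0, 0.0, 0.4]
finger_gap: 0.006
```

```bash
python3 -c "
from h import *
st();row((200,0),120,0)"
```

```text
t 8.72 tcp [498.8 136.6 216.8] jig [158.1  10.1] xdir_jig 0.0 tilt [-0.002 -0.    -1.   ] F [1.  0.  0.4] gap 0.6 q7 -0.48
shift [0.1046 0.0258 0.242 ] turn [-0.0007 -0.0001  0.    ]
```

>>> carry_out --pt "0.105 0.026 0.0 0 0 0 1" --pt "0.105 0.026 0.0 0 0 0 1" --pt "0.105 0.026 0.1 0 0 0 1" --pt "0.105 0.026 0.2 0 0 0 1" --pt "0.105 0.026 0.242 0 0 0 1"

```text
clock: 9.13
tool_pos: [500.9, 176.9, 116.6]
orientation: [0.649, 0.761, -0.002, -0.002]
ft_force: [-0.0, -1.3, -0.1]
finger_gap: 0.002
```

```bash
python3 -c "
from h import *
st();row((200,0),120,0)
a=save('scene','s6')[120:320,190:390,::-1];cv2.imwrite('pics/z6.png',cv2.resize(a,(500,500),interpolation=2))"
```

```text
t 9.13 tcp [500.9 176.9 116.6] jig [197.6   1.7] xdir_jig 0.1 tilt [-0.006 -0.001 -1.   ] F [-0.  -1.3 -0.1] gap 0.2 q7 -0.66
shift [ 0.0059  0.0043 -0.0085] turn [-0.0019  0.0001  0.0003]
```

View pics/z6.png

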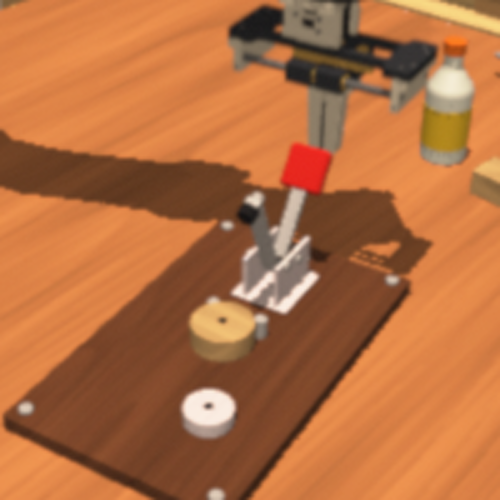

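The closed fingers are behind the red paddle, clear of the glue bottle. Push at ~0.08 m/s.

>>> carry_out --pt "-0.016 0 0 0 0 0 1" --pt "-0.032 0 0 0 0 0 1" --pt "-0.048 0 0 0 0 0 1" --pt "-0.064 0 0 0 0 0 1" --pt "-0.08 0 0 0 0 0 1"

```text
clock: 9.6
tool_pos: [510.7, 147.2, 123.9]
orientation: [0.65, 0.76, 0.004, 0.0]
ft_force: [-0.4, 8.0, 5.4]
finger_gap: 0.005
```

>>> carry_out --pt "-0.016 0 0 0 0 0 1" --pt "-0.032 0 0 0 0 0 1" --pt "-0.048 0 0 0 0 0 1" --pt "-0.064 0 0 0 0 0 1" --pt "-0.08 0 0 0 0 0 1"

```text
clock: 10.02
tool_pos: [514.5, 112.0, 122.1]
orientation: [0.651, 0.759, 0.0, 0.001]
ft_force: [-0.4, 1.2, 0.5]
finger_gap: 0.004
```

>>> carry_out --pt "-0.014 0 0 0 0 0 1" --pt "-0.028 0 0 0 0 0 1" --pt "-0.042 0 0 0 0 0 1" --pt "-0.056 0 0 0 0 0 1" --pt "-0.07 0 0 0 0 0 1"

```text
clock: 10.43
tool_pos: [518.1, 84.2, 121.0]
orientation: [0.651, 0.759, -0.0, -0.0]
ft_force: [0.5, 0.3, -1.4]
finger_gap: 0.004
```

```bash
python3 -c "
from h import *
st()
a=save('scene','s7')[120:320,190:390,::-1];cv2.imwrite('pics/z7.png',cv2.resize(a,(500,500),interpolation=2))"
```

```text
t 10.43 tcp [518.1  84.2 121. ] jig [103.4  -0.7] xdir_jig -0.2 tilt [-0.001 -0.001 -1.   ] F [ 0.5  0.3 -1.4] gap 0.4 q7 -0.5
```

View pics/z7.png

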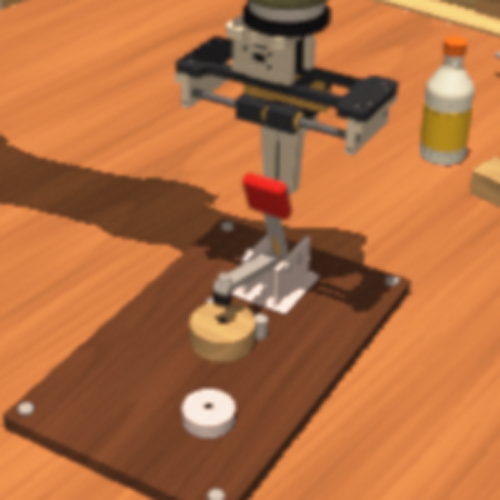

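The handle is past dead centre and the foot is coming down on the disc. Back away and check once it has settled.

>>> carry_out --pt "0.0 0 0 0 0 0 1" --pt "0.02 0 0 0 0 0 1" --pt "0.06 0 -0.05 0 0 0 1" --pt "0.1 0 -0.15 0 0 0 1" --pt "0.18 0 -0.25 0 0 0 1"

```text
clock: 10.9
tool_pos: [507.4, 149.7, 213.5]
orientation: [0.651, 0.759, -0.001, -0.001]
ft_force: [0.8, 0.2, -0.1]
finger_gap: 0.002
```

>>> carry_out --pt "0.1 0 -0.05 0 0 0 1" --pt "0.2 0 -0.05 0 0 0 1" --pt "0.2 0 -0.05 0 0 0 1" --pt "0.2 0 -0.05 0 0 0 1" --pt "0.2 0 -0.05 0 0 0 1"

```text
clock: 11.32
tool_pos: [495.3, 229.1, 232.3]
orientation: [0.65, 0.76, -0.0, -0.0]
ft_force: [-0.1, -1.1, -0.2]
finger_gap: 0.005
```

```bash
python3 -c "
from h import *
st()
a=save('scene','s8')[190:300,220:340,::-1];b=save('top','t8')[170:250,235:345,::-1]
for n,z in (('handle_paddle',123),):
  for c in ('scene','top'):
    for q in tip_of(c,n)[:2]: print(c,n,jg(onz(c,q['centre'],z)).round(1),q['confidence'])
a=cv2.resize(a,(480,440),interpolation=2);b=cv2.resize(b,None,fx=2.8,fy=5.5*.51,interpolation=2)
cv2.imwrite('pics/z8.png',np.hstack([a,cv2.copyMakeBorder(b,0,440-b.shape[0],0,0,0)]))"
```

```text
t 11.32 tcp [495.3 229.1 232.3] jig [250.   -0.9] xdir_jig -0.1 tilt [-0.001 -0.001 -1.   ] F [-0.1 -1.1 -0.2] gap 0.5 q7 -0.65
scene handle_paddle [65.9  0.3] 0.59
scene handle_paddle [-429.9   31.1] 0.31
top handle_paddle [58.1  1.8] 0.72
```

View pics/z8.png

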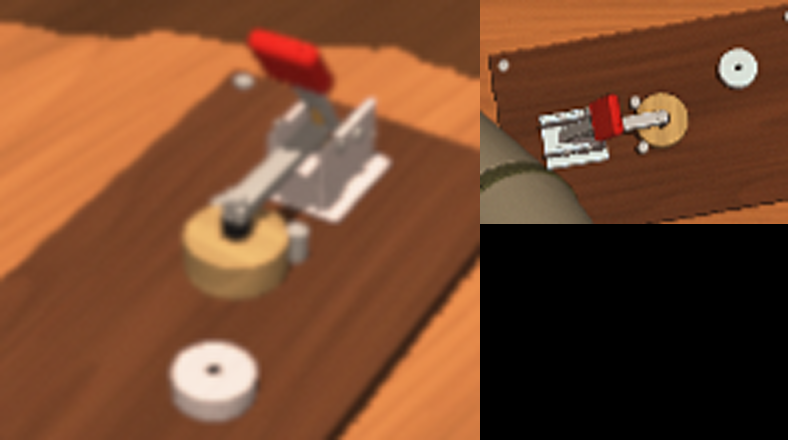

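Shut: foot on the disc, paddle at x ≈ 62. Quick check that the disc didn't move as it clamped.

```bash
python3 -c "
from h import *
for c,box,x,y in (('t',(180,240,285,330),0,0),('s',(235,280,255,305),0,0)):
    a,b=[cv2.imread(f'pics/{c}{k}.png') for k in (5,8)]
    r=box; E=[]
    for im in (a,b):
        h=cv2.cvtColor(im,cv2.COLOR_BGR2HSV)[r[0]:r[1],r[2]:r[3]]; m=(h[...,0]>13)&(h[...,0]<25)&(h[...,2]>130)
        n,l,s,_=cv2.connectedComponentsWithStats(m.astype(np.uint8)); i=1+s[1:,4].argmax(); E.append(s[i])
    print(c,E)
    # best shift of the disc's -x/front half patch
    p=(205,222,298,312) if c=='t' else (250,270,262,290)
    t=a[p[0]:p[1],p[2]:p[3]]; q=cv2.matchTemplate(b[p[0]-3:p[1]+3,p[2]-3:p[3]+3],t,cv2.TM_CCOEFF_NORMED); print(np.unravel_index(q.argmax(),q.shape),q.max())
"
```

```text
t [array([  4,  23,  20,  21, 291], dtype=int32), array([  1,  23,  23,  21, 288], dtype=int32)]
(np.int64(4), np.int64(3)) 0.7874224
s [array([ 11,   5,  30,  25, 532], dtype=int32), array([ 11,   0,  30,  30, 492], dtype=int32)]
(np.int64(3), np.int64(3)) 0.9897294
```

The disc's outline is unchanged in both views (scene patch shift 0 px, top bounds the same apart from where the arm covers it).

```bash
python3 -c "
from h import *
print(arm.finish_job())"
```

```text
the job is handed in; nothing more can be done
None
```

The wooden disc is seated against both pins with the clamp snapped shut on it, and I handed the job in at about 11.5 s.

I cradled the disc between the part-open fingers and slid it along the plate into the pins. I stopped when the push reached about 10 N, then backed off. With closed fingers I pushed the red handle past dead centre at about 0.08 m/s and drew the arm well clear.

**Disc fit, before clamping:** the top camera put the disc centre 35.9 and 36.0 mm from the two pins; touching is 36.06 mm. The scene camera read 34.1 and 35.2 mm. I put that down to its coarser pixel measurements, since the disc cannot overlap the pins.

**After clamping:**
- **Clamp:** the rubber foot rests on the middle of the disc. The paddle shows at x ≈ 58 (top) and 66 mm (scene); fully shut should be about 62.
- **Disc position:** the scene view showed no shift. In the top view the edges the clamp arm does not cover were unchanged. A patch match there gave 1 px at a weak 0.79, but the arm overlaps that patch.
- **Other objects:** the small aluminium disc showed no visible movement. I did not measure the other bystanders again, but the arm went near none of them.

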